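Find and reject the perished rubber mount

TASK

Take the rubber tester from its stand and test each of the three mounts in turn, from the robot's left to its right: press the tester upright onto the middle of the mount's rubber core until its foot is firmly seated flat on the steel rim, at about 15 N and never over 25 N, keep it there for half a second or a little more and read how far the sprung pin sinks in. Then stand the tester back in its stand and put the mount with the soft, perished core in the red reject bin, leaving the two sound mounts in their recesses and everything else on the bench alone.

Things in the scene. Friction and masses are not known exactly. Their poses are not given: they have to be found in the camera images.
- tester: Hand-held rubber tester, 80 mm tall, 0.22 kg, loose, hanging upright by its black flange (48 mm wide, 36 to 40 mm above origin) on its stand. Yellow 32 x 32 mm grip block 40 to 80 mm up, sides along its x, y. Below: 32 mm aluminium foot disc, cushioned 10 N/mm, with a 6 mm pin 10 mm out of its centre. Origin: on the axis; foot's flat underside is 0 to 8 mm above it, screwed in differently each time.
- tester_grip (a point): centre of the tester's yellow grip block, 62 mm above the tester's origin
- pin (a joint): How far the tester's pin is pushed up into the foot, m: 0 = free, 0.010 = tip level with the foot; spring 0.8 N/mm. A red collar in the window rises with it. With the foot flat on a mount's rim, a sound hard core pushes the pin up 8 to 9 mm (7 N), a perished soft core only about 3 mm (2.5 N; the pin sinks in 7 mm). The foot on the rim carries any further push.
- stand: Tester stand, fixed: blue tube, 60 mm wide at the foot and 54 at the top, at least 40 mm inside, open top 52 mm above the bench, on a black disc 90 mm across. Origin: centre, on the bench. The tester's foot hangs inside and its flange rests on the tube's top, which puts the tester's origin 16 mm above the stand's.
- board: Grey test board, fixed, 120 x 280 mm; it can stand up to 20 mm higher from one time to the next. Origin: centre, 18 mm below its top; long side along its y (turned at most 0.3 rad, so +y is the robot's left). Three round recesses at y = +85, 0, -85 mm, x = 0, 50 mm across, 8 mm deep (floor 10 mm above the origin).
- mount_a: Rubber-cored mount: steel cup 46 mm across, 36 mm tall, about 0.23 kg, loose, upright in one of the recesses. Origin: centre of its underside. In its top a rubber core, 22 mm across, level with the steel rim, gives under the pin and springs back. The three look alike; one, unknown, has a soft perished core.
- mount_b: Rubber-cored mount: steel cup 46 mm across, 36 mm tall, about 0.23 kg, loose, upright in one of the recesses. Origin: centre of its underside. In its top a rubber core, 22 mm across, level with the steel rim, gives under the pin and springs back. The three look alike; one, unknown, has a soft perished core.
- mount_c: Rubber-cored mount: steel cup 46 mm across, 36 mm tall, about 0.23 kg, loose, upright in one of the recesses. Origin: centre of its underside. In its top a rubber core, 22 mm across, level with the steel rim, gives under the pin and springs back. The three look alike; one, unknown, has a soft perished core.
- bin: Red open reject bin fixed to the bench, 130 x 130 mm outside, 50 mm tall, walls 4 mm, floor about 4 mm; origin under its centre
- spray_can: Bystander: green aerosol can, 54 mm across, 150 tall; leave it alone. Origin at or near its underside.
- screw_jar: Bystander: amber jar, 64 mm across, 80 tall; leave it alone. Origin at or near its underside.
- tape_roll: Bystander: grey tape roll lying flat, 90 mm across, 24 tall; leave it alone. Origin at or near its underside.
- socket: Bystander: steel wrench socket standing, 28 mm across, 40 tall; leave it alone. Origin at or near its underside.
- screwdriver: Bystander: screwdriver lying on the bench; leave it alone. Origin at or near its underside.
- wrench: Bystander: spanner lying on the bench; leave it alone. Origin at or near its underside.
- fuse_box: Bystander: small carton 50 x 70 x 35 mm; leave it alone. Origin at or near its underside.
Mind the look-alikes: they are no part of the job. What is shaped like the mount_c but yellow is not meant.

How it is judged (in metres and radians):
On the way, in this order (a step that is already met when the one before it is completed fails the run):
1. the tester is seated upright on the left mount (centres within 7 mm, tilt under 0.1 rad) with over 9 N for 0.5 s (((y of mount_a in the frame of board between 0.045 and 0.13 m and contact force between tester and mount_a above 9 N and horizontal distance between tester and mount_a below 0.007 m and angle between tester's own z axis and vertical below 0.1 rad) or (y of mount_b in the frame of board between 0.045 and 0.13 m and contact force between tester and mount_b above 9 N and horizontal distance between tester and mount_b below 0.007 m and angle between tester's own z axis and vertical below 0.1 rad) or (y of mount_c in the frame of board between 0.045 and 0.13 m and contact force between tester and mount_c above 9 N and horizontal distance between tester and mount_c below 0.007 m and angle between tester's own z axis and vertical below 0.1 rad))), for 0.5 s.
2. the tester is seated upright on the middle mount (centres within 7 mm, tilt under 0.1 rad) with over 9 N for 0.5 s (((y of mount_a in the frame of board between -0.04 and 0.04 m and contact force between tester and mount_a above 9 N and horizontal distance between tester and mount_a below 0.007 m and angle between tester's own z axis and vertical below 0.1 rad) or (y of mount_b in the frame of board between -0.04 and 0.04 m and contact force between tester and mount_b above 9 N and horizontal distance between tester and mount_b below 0.007 m and angle between tester's own z axis and vertical below 0.1 rad) or (y of mount_c in the frame of board between -0.04 and 0.04 m and contact force between tester and mount_c above 9 N and horizontal distance between tester and mount_c below 0.007 m and angle between tester's own z axis and vertical below 0.1 rad))), for 0.5 s.
3. the tester is seated upright on the right mount (centres within 7 mm, tilt under 0.1 rad) with over 9 N for 0.5 s (((y of mount_a in the frame of board between -0.13 and -0.045 m and contact force between tester and mount_a above 9 N and horizontal distance between tester and mount_a below 0.007 m and angle between tester's own z axis and vertical below 0.1 rad) or (y of mount_b in the frame of board between -0.13 and -0.045 m and contact force between tester and mount_b above 9 N and horizontal distance between tester and mount_b below 0.007 m and angle between tester's own z axis and vertical below 0.1 rad) or (y of mount_c in the frame of board between -0.13 and -0.045 m and contact force between tester and mount_c above 9 N and horizontal distance between tester and mount_c below 0.007 m and angle between tester's own z axis and vertical below 0.1 rad))), for 0.5 s.
At the end, for the whole second after the job is handed in: Tester upright in its stand (within 8 mm of its centre, origin 12 to 22 mm above the bench, tilt under 0.1 rad); soft mount at rest in the red bin (origin within 60 mm of its centre along each side, under 45 mm high); both sound mounts upright in their recesses, within 12 mm of their start (z of tester in the frame of stand between 0.012 and 0.022 m and horizontal distance between tester and stand below 0.008 m and angle between each of tester, mount_a, mount_c's own z axis and vertical below 0.1 rad and linear speed of each of tester, mount_a, mount_c below 0.02 m/s and x of mount_b in the frame of bin between -0.06 and 0.06 m and y of mount_b in the frame of bin between -0.06 and 0.06 m and z of mount_b in the frame of bin below 0.045 m and linear speed of mount_b below 0.03 m/s and distance of each of mount_a, mount_c from where it was at the start of the episode below 0.012 m and z of each of mount_a, mount_c in the frame of board below 0.015 m); the robot touches nothing.
It fails at once if a mount is pressed with the tester harder than 25 N (contact force between tester and mount_a above 25 N or contact force between tester and mount_b above 25 N or contact force between tester and mount_c above 25 N).
It fails at once if a bystander is shifted by more than 30 mm (distance of any of spray_can, screw_jar, tape_roll, socket, screwdriver, wrench, fuse_box from where it was at the start of the episode above 0.03 m).
It fails at once if a sound mount is taken out of its recess (z of any of mount_a, mount_c in the frame of board above 0.03 m).
It also fails if it takes over 72 s, if anything falls off the work surface, if the arm or the gripper's body presses on something with over 40 N, if the wrist force passes 120 N, or if a joint passes its speed limit or range.

ROBOT

A 6-joint arm with a two-finger parallel gripper is mounted at the origin on the work surface. World frame = base frame: x ahead of the robot, y to its left, z up, the work surface at z = 0. Lengths are in m, angles in degrees, forces in N, time in s.
With the tool pointing down it reaches from about 0.35 to 0.875 m from the base axis. Payload 4.2 kg.
Tool frame: the origin (TCP) lies at the very end of the fingers, on their centre line; the grasp point (between the pads) lies 19 mm behind it; y points along the fingers, z is the direction in which the jaws open and shut, and the axes are right-handed (so a half turn about y gives the same grasp; the last joint's range is limited). The gripper opens to 87 mm and grips with 3 to 60 N. Pads are 19 mm wide; open, the fingers measure 117 mm over their backs; the gripper's body (75 mm by 190 mm) begins 51 mm behind the grasp point.
Start: joints at [90.161, 22.042, 0.453, 0, -68.411, -14.817], TCP at [0.158, 0.605, 0.223] pointing down, gripper open.
Joint ranges: [-179.83, 179.83], [-69.29, 118.12], [-61.27, 80.66], [-181.25, 117.63], [-171.15, -9.14], [-177.46, 177.46]. Speed limits (degrees/s): [159.86, 159.86, 180, 180, 180, 180].

INTERFACE

Orientations are given as a 3x3 rotation matrix whose columns are the frame's x, y, z axes.
In Python, from station import r, eyes gives the robot as it stands.
- The arm moves only by the tool play_rows, never from a script. Its argument "deltas" is one flat list of numbers, 5 for each row, row after row: the closure in counts, from 0 (fully open) to 255 (shut), then the shift along the tool's x, y, z in mm, then the turn about the tool's y in rad. In form: [claw, tx, ty, tz, roll, claw, tx, ty, tz, roll, ...]. A call has exactly 10 rows; each row shifts and turns the commanded pose from where the row before left it, along the tool's axes as they then stand; what a row does not reach is not made up. A row lasts 1/10 s, in which the tool goes at most 50 mm and 8.59 degrees, less where a joint would pass 70% of its speed; a pose out of reach is approached as far as the arm can. A call is refused whole if a number of a shift passes 50 or a number of a turn 0.15, either way. A call with a gripper value outside its range is refused whole. The fingers move at their own pace and stop on an object; the grip force is fixed at half the most. Time passes only in rows, so rows that do not move let the fingers close, or fill a call up. It gives the time, the measured TCP pose, the force and the opening at its end, in the units of the state.
- r.sense(): the state, without advancing time (a new reading comes with each control period).
- eyes.capture(name): name is "scene" or "top"; returns a dict with "img" (420x560x3 uint8, blue, green, red), "vfov" (degrees; the focal length in pixels is half the picture's height over the tangent of half this angle, whatever the lens; pixels are square), "cx", "cy" (the principal point, pixels), "R" (3x3) and "t" (3): a world point X has camera coordinates R X + t. Camera axes: x right, y down, z forward; pixel columns grow to the right and rows downward; lengths in m; the calibration is good to about 2 mm. A picture is of the moment at which its call begins. There is no depth.
- r.finish_job(): hands the job in, once; it reports no verdict.
The state is a dict: "time_s": time; "joints": joint angles; "joint_velocities": joint speeds; "effort": joint torques, N m; "tcp_pos": TCP position; "ee_rot": TCP orientation; "wrist_force": force on the tool from outside, world axes, zero at the start; "moment": the same for the moment, N m; "gripper_width": opening from 0.0 (shut) to 1.0 (fully open).
Only numpy, scipy, OpenCV 4.12 (cv2) and the standard library are available. Lean on these libraries where they do the work, as an engineer would, in place of code of your own. Each camera call takes 0.05 s, during which the arm holds its last target.

## Working session

There is one attempt and no reset: what is moved stays moved. The work goes in short steps, Python scripts to look and compute and a tool call to move; the robot and the scene stay as the last step left them, time stands still between calls to the robot, and variables do not carry over. Pictures are saved under pics/ and viewed, and the job is handed in when it is done.

Besides the shell and the picture viewer there is one more tool, called by a JSON object that holds its "fn" and its "kwargs", one argument or row to a line. play_rows: Moves the arm, as the interface text tells. Its arguments: {"type":"object","properties":{"deltas":{"type":"array","items":{"type":"number"}}},"required":["deltas"]}

```bash
ls; mkdir -p pics; cat > h.py <<'E'
import numpy as np, cv2
from station import r, eyes
def cap(name,fn=None):
    c=eyes.capture(name)
    if fn: cv2.imwrite('pics/'+fn,c['img'])
    return c
def f(c): return 0.5*c['img'].shape[0]/np.tan(np.radians(c['vfov'])/2)
def ray(c,u,v):
    d=np.array([(u-c['cx'])/f(c),(v-c['cy'])/f(c),1.]);R=np.array(c['R']);t=np.array(c['t'])
    return -R.T@t, R.T@d
def onz(c,u,v,z):
    o,d=ray(c,u,v); return o+d*(z-o[2])/d[2]
def proj(c,X):
    p=np.array(c['R'])@np.array(X)+np.array(c['t']); return f(c)*p[0]/p[2]+c['cx'],f(c)*p[1]/p[2]+c['cy']
def tri(a,b):
    (o1,d1),(o2,d2)=a,b
    A=np.stack([d1,-d2],1);s=np.linalg.lstsq(A,o2-o1,rcond=None)[0]
    p,q=o1+s[0]*d1,o2+s[1]*d2
    return (p+q)/2,np.linalg.norm(p-q)
E
python3 - <<'E'
from h import *
s=r.sense(); print(s)
for n in('scene','top'):
    c=cap(n,n+'0.png'); print(n,c['vfov'],c['cx'],c['cy'],np.round(c['R'],3).tolist(),np.round(c['t'],3), 'cam at',-np.array(c['R']).T@np.array(c['t']))
E
```

```text
pics
{'time_s': 0.0, 'joints': array([ 9.01629122e+01,  2.20898905e+01,  3.79099081e-01, -2.98120452e-02,
       -6.84097261e+01, -1.48172093e+01]), 'joint_velocities': array([ 0.0605104 , -0.03568064, -0.00697219,  0.07448244,  0.07492296,
        0.1096963 ]), 'effort': array([ 3.14760082e-04, -3.90665352e+01,  1.87407929e+01,  4.21967581e+00,
        1.09537400e-02, -1.99088918e-04]), 'tcp_pos': array([0.1579347 , 0.60409161, 0.22146199]), 'ee_rot': array([[-9.67421293e-01, -4.77829647e-04, -2.53171511e-01],
       [ 2.53171952e-01, -2.10474686e-03, -9.67419006e-01],
       [-7.06004601e-05, -9.99997671e-01,  2.15714999e-03]]), 'wrist_force': array([ 0.1480563 ,  0.19470853, -0.15010696]), 'moment': array([ 0.03353497, -0.00460707, -0.02750154]), 'gripper_width': 1.0007592957402416}
scene 50.94038550987193 275.75116314449883 205.04027772087827 [[-0.695, 0.719, 0.003], [0.421, 0.41, -0.809], [-0.583, -0.561, -0.588]] [ 0.39  -0.173  1.462] cam at [1.19630428 0.61063508 0.71771922]
top 57.76957042367512 277.8335930045588 210.39771535190118 [[0.01, -1.0, -0.012], [-0.994, -0.009, -0.111], [0.111, 0.013, -0.994]] [0.009 0.592 1.04 ] cam at [4.72476297e-01 3.25483925e-05 1.09999517e+00]
```

View pics/scene0.png

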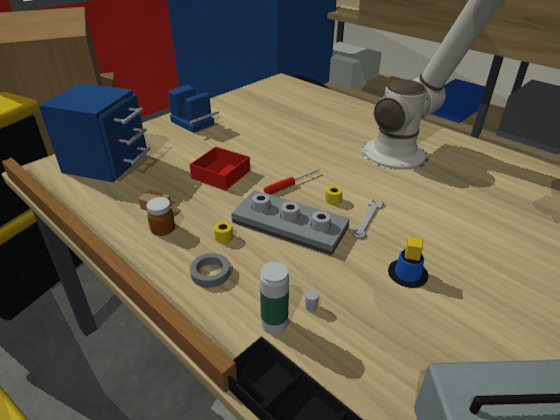

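View pics/top0.png

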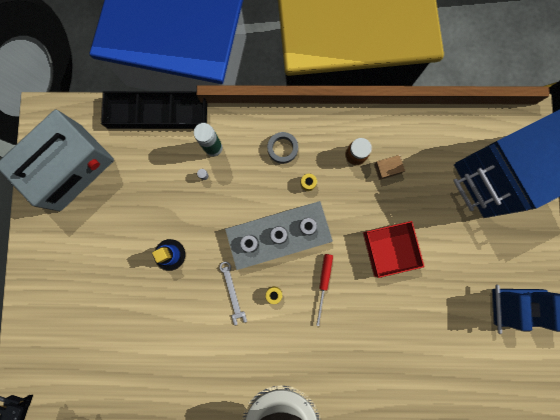

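Candidates for mounts: three grey cups on the board, top view (249,243), (279,235), (309,226); these stand in the recesses. The two yellow look-alikes at (309,182) and (274,296) are not meant. I'll check this in enlarged crops.

```bash
python3 - <<'E'
import cv2,numpy as np
t=cv2.imread('pics/top0.png');s=cv2.imread('pics/scene0.png')
a=cv2.resize(t[195:275,215:340],None,fx=4,fy=4,interpolation=cv2.INTER_CUBIC)
b=cv2.resize(t[225:285,140:200],None,fx=4.5,fy=4.5,interpolation=cv2.INTER_CUBIC)
c=cv2.resize(s[180:255,225:355],None,fx=4,fy=4,interpolation=cv2.INTER_CUBIC)
d=cv2.resize(s[225:290,380:440],None,fx=4.5,fy=4.5,interpolation=cv2.INTER_CUBIC)
W=np.zeros((600,800,3),np.uint8)
W[:320,:500]=a;W[:270,520:790]=b
W[:300-0,0:0]=0
cv2.imwrite('pics/crop1.png',W)
W=np.zeros((310,800,3),np.uint8);W[:300,:520]=c;W[:292,525:795]=d
cv2.imwrite('pics/crop2.png',W)
E
```

```text
(no output)
```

View pics/crop1.png

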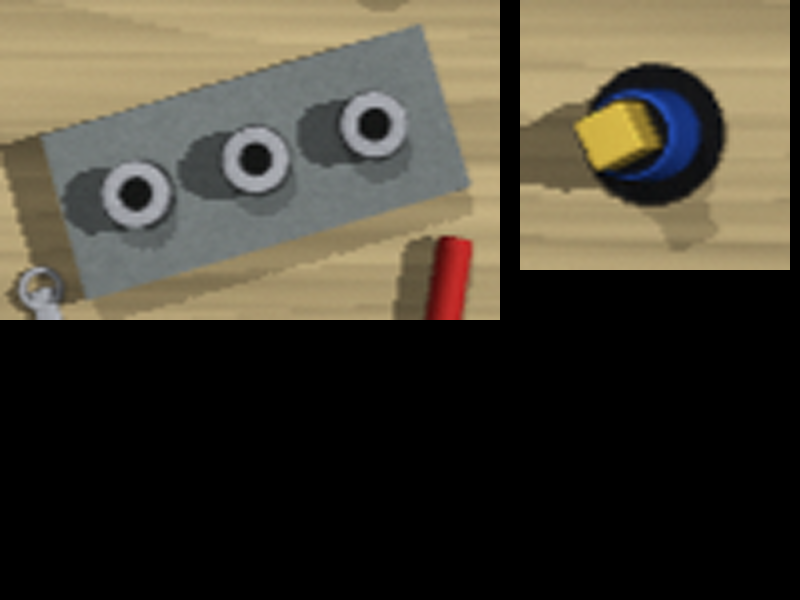

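View pics/crop2.png

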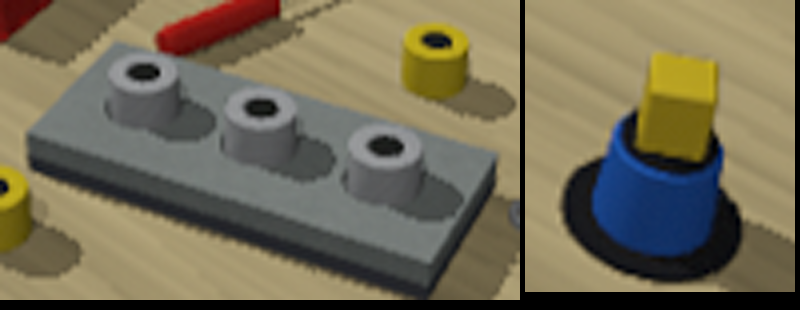

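Crops confirm three grey cups with black cores (top px ~(249,243),(279,235),(309,226)); the grey ones sit in the recesses, the yellow ones off the board. Measuring by masks and triangulation.

```bash
cat > meas.py <<'E'
from h import *
def dark(img,u,v,rad=5,thr=None):
    g=cv2.cvtColor(img,cv2.COLOR_BGR2GRAY).astype(float)
    u0,v0=int(round(u)),int(round(v)); k=4
    p=g[v0-rad:v0+rad+1,u0-rad:u0+rad+1]
    p=cv2.resize(p,None,fx=k,fy=k,interpolation=cv2.INTER_CUBIC)
    th=(p.min()+np.percentile(p,80))/2 if thr is None else thr
    n,l,st,ce=cv2.connectedComponentsWithStats((p<th).astype(np.uint8))
    j=l[p.shape[0]//2,p.shape[1]//2] or 1+np.argmax(st[1:,4])
    return (ce[j]+.5)/k-.5+[u0-rad,v0-rad], st[j,4]/k/k, st[j,2:4]/k
E
python3 - <<'E'
from meas import *
T=cap('top');S=cap('scene')
tp=[(249,243.5),(279,235),(308.5,226)]; sp=[(321,216.5),(290.5,207),(261,198)]
P=[]
for a,b in zip(tp,sp):
    ca,aa,ba=dark(T['img'],*a); cb,ab,bb=dark(S['img'],*b)
    X,g=tri(ray(T,*ca),ray(S,*cb)); P.append(X); print(ca,aa,ba,cb,ab,bb,X.round(4),'gap',round(g,4))
P=np.array(P); print(np.diff(P,axis=0),np.linalg.norm(np.diff(P,axis=0),axis=1))
d=P[0]-P[2]; print('board yaw',np.degrees(np.arctan2(-d[0],d[1])))
# yellow block
for n,c,(x0,y0,x1,y1) in(('top',T,(145,235,190,275)),('scene',S,(395,230,430,270))):
    hsv=cv2.cvtColor(c['img'],cv2.COLOR_BGR2HSV)[y0:y1,x0:x1]
    m=((hsv[...,0]>20)&(hsv[...,0]<32)&(hsv[...,1]>150)).astype(np.uint8)
    print(n,m.sum()); 
    for row in range(m.shape[0]):
        if m[row].any(): print(row+y0,' '.join('%3d'%v if q else ' ..' for v,q in zip(hsv[row,:,2],m[row])))
E
```

```text
[248.48916185 242.94147399] 54.0625 [8.25 8.75] [321.00676895 216.09972924] 34.625 [9. 5.] [0.4988 0.0933 0.059 ] gap 0.0006
[278.45451807 234.33313253] 51.875 [8.25 8.25] [289.8495 206.5755] 31.25 [8.25 4.75] [0.5231 0.0117 0.059 ] gap 0.0005
[308.11433649 225.65254739] 52.75 [8.25 8.25] [260.5046729  197.58995327] 26.75 [8.   4.25] [ 0.5476 -0.0693  0.0595] gap 0.0004
[[ 2.42744266e-02 -8.15929578e-02  7.60902906e-05]
 [ 2.45168715e-02 -8.09740886e-02  4.48732713e-04]] [0.08512734 0.08460545]
board yaw 16.70609372910017
top 202
247  ..  ..  ..  ..  ..  ..  ..  ..  ..  ..  ..  ..  ..  ..  ..  ..  ..  96  84  76  66  ..  ..  ..  ..  ..  ..  ..  ..  ..  ..  ..  ..  ..  ..  ..  ..  ..  ..  ..  ..  ..  ..  ..  ..
248  ..  ..  ..  ..  ..  ..  ..  ..  ..  ..  ..  ..  ..  ..  .. 173 208 218 181 151 155 155  88  ..  ..  ..  ..  ..  ..  ..  ..  ..  ..  ..  ..  ..  ..  ..  ..  ..  ..  ..  ..  ..  ..
249  ..  ..  ..  ..  ..  ..  ..  ..  ..  ..  ..  ..  .. 167 206 212 212 218 188 156 151 150 109  ..  ..  ..  ..  ..  ..  ..  ..  ..  ..  ..  ..  ..  ..  ..  ..  ..  ..  ..  ..  ..  ..
250  ..  .. 
[... 5145 characters left out ...]
  ..  ..  ..  ..  ..  71 128 121 116 116 115 116 116 115 116 116 116 116 115 116 116  78  ..  ..  ..  ..  ..  ..  ..  ..  ..
257  ..  ..  ..  ..  ..  ..  ..  ..  ..  67 110 119 119 120 119 117 117 116 116 116 115 115 115 118 118  62  ..  ..  ..  ..  ..  ..  ..  ..  ..
258  ..  ..  ..  ..  ..  ..  ..  ..  ..  ..  59  88  96  99  96 101 115 119 121 119 118 117 115 118 110  55  ..  ..  ..  ..  ..  ..  ..  ..  ..
259  ..  ..  ..  ..  ..  ..  ..  ..  ..  ..  ..  ..  ..  ..  ..  55  86  95  99  96 102 105 117 123  86  33  ..  ..  ..  ..  ..  ..  ..  ..  ..
260  ..  ..  ..  ..  ..  ..  ..  ..  ..  ..  ..  ..  ..  ..  ..  ..  ..  ..  ..  ..  54  66  90  98  57  ..  ..  ..  ..  ..  ..  ..  ..  ..  ..
```

```bash
python3 - <<'E'
from meas import *
T=cap('top');S=cap('scene')
def mask(c,box,lo):
    x0,y0,x1,y1=box;k=4
    im=cv2.resize(c['img'][y0:y1,x0:x1],None,fx=k,fy=k,interpolation=cv2.INTER_CUBIC)
    h=cv2.cvtColor(im,cv2.COLOR_BGR2HSV)
    m=((h[...,0]>18)&(h[...,0]<34)&(h[...,1]>140)&(h[...,2]>lo)).astype(np.uint8)
    cs=max(cv2.findContours(m,cv2.RETR_EXTERNAL,cv2.CHAIN_APPROX_NONE)[0],key=cv2.contourArea)[:,0].astype(float)
    return (cs+.5)/k-.5+[x0,y0]
mt=mask(T,(145,235,190,275),178); ms=mask(S,(395,230,430,270),148)
def cen(p):
    M=cv2.moments(p.astype(np.float32).reshape(-1,1,2)); return M['m10']/M['m00'],M['m01']/M['m00']
a,b=cen(mt),cen(ms)
X,g=tri(ray(T,*a),ray(S,*b)); print('blocktop',a,b,X,g)
for n,c,m in(('top',T,mt),('scene',S,ms)):
  for z in (X[2],.096):
    w=np.array([onz(c,u,v,z)[:2] for u,v in m])
    rc=cv2.minAreaRect((w*1000).astype(np.float32)); print(n,z,rc)
# stand: black disc and blue
for n,c,box in(('top',T,(145,232,192,278)),('scene',S,(380,225,440,290))):
    x0,y0,x1,y1=box; im=c['img'][y0:y1,x0:x1]; h=cv2.cvtColor(im,cv2.COLOR_BGR2HSV)
    blue=((h[...,0]>100)&(h[...,0]<130)&(h[...,1]>150)&(h[...,2]>60))
    ys,xs=np.where(blue);print(n,'blue',xs.min()+x0,xs.max()+x0,ys.min()+y0,ys.max()+y0)
    blk=(h[...,2]<45)|blue|((h[...,0]>18)&(h[...,0]<34)&(h[...,1]>150)&(n=='x'))
    cs=max(cv2.findContours(blk.astype(np.uint8),cv2.RETR_EXTERNAL,cv2.CHAIN_APPROX_NONE)[0],key=cv2.contourArea)[:,0]
    w=np.array([onz(c,u+x0,v+y0,0.004)[:2] for u,v in cs])*1000
    print(cv2.minEnclosingCircle(w.astype(np.float32)), cv2.fitEllipse(w.astype(np.float32)))
# bin
for n,c,box,z in(('top',T,(355,210,435,285),.05),('scene',S,(185,140,255,195),.05)):
    x0,y0,x1,y1=box; h=cv2.cvtColor(c['img'][y0:y1,x0:x1],cv2.COLOR_BGR2HSV)
    m=(((h[...,0]<8)|(h[...,0]>172))&(h[...,1]>150)&(h[...,2]>50)).astype(np.uint8)
    cs=max(cv2.findContours(m,cv2.RETR_EXTERNAL,cv2.CHAIN_APPROX_NONE)[0],key=cv2.contourArea)[:,0]
    w=np.array([onz(c,u+x0,v+y0,z)[:2] for u,v in cs])*1000
    print('bin',n,cv2.minAreaRect(w.astype(np.float32)))
for nm,u,v,z in(('spray',204,130,.15),('jar',360,147,.08),('socket',202,174,.04),('wrench1',224,267,0),('wrench2',238,320,0),('sd1',328,258,.01),('tape',283,148,.02),('ylook1',309,181,.036),('ylook2',274,296,.036),('fuse',390,166,.035)):
    print(nm,onz(T,u,v,z).round(3))
E
```

```text
blocktop (159.5586198662846, 254.44185768863417) (414.1545402298851, 241.85641762452104) [0.46581564 0.32367244 0.09385005] 0.0006341877451163671
top 0.0938500545942873 ((465.9014892578125, 323.9918518066406), (29.437868118286133, 31.265716552734375), 27.268142700195312)
top 0.096 ((465.9155578613281, 323.2996520996094), (29.375076293945312, 31.198780059814453), 27.268436431884766)
scene 0.0938500545942873 ((471.43524169921875, 326.4591979980469), (48.97273635864258, 32.081905364990234), 22.521970748901367)
scene 0.096 ((473.9332275390625, 327.43853759765625), (48.803958892822266, 31.97137451171875), 22.522014617919922)
top blue 157 179 245 264
((465.7899475097656, 324.80291748046875), 44.290218353271484) ((465.623291015625, 323.0878601074219), (82.30159759521484, 82.71428680419922), 41.086971282958984)
scene blue 395 423 252 281
((453.1834716796875, 317.30181884765625), 60.992496490478516) ((458.5757141113281, 323.0148620605469), (83.05510711669922, 112.36627960205078), 112.47032928466797)
bin top ((486.68255615234375, -303.5419921875), (130.09298706054688, 139.23748779296875), 13.542948722839355)
bin scene ((510.3245849609375, -277.75115966796875), (184.61798095703125, 171.22471618652344), 13.505009651184082)
spray [0.786 0.205 0.15 ]
jar [ 0.763 -0.21   0.08 ]
socket [0.693 0.23  0.04 ]
wrench1 [0.431 0.167 0.   ]
wrench2 [0.284 0.124 0.   ]
sd1 [ 0.46  -0.129  0.01 ]
tape [0.776 0.001 0.02 ]
ylook1 [ 0.676 -0.073  0.036]
ylook2 [0.355 0.022 0.036]
fuse [ 0.722 -0.303  0.035]
```

Measured: rim height 59 mm (recess floor 23 mm → board raised ~13 mm), pitch 85 mm as given, tester axis (0.466, 0.3235), block top ~94–96 mm, yaw 27°. First move: over the tester.

{"fn": "play_rows", "kwargs": {
  "deltas": [0, -36.9, 7, 19.4, 0, 0, -36.9, 7, 19.4, 0, 0, -36.9, 7, 19.4, 0, 0, -36.9, 7, 19.4, 0, 0, -36.9, 7, 19.4, 0, 0, -36.9, 7, 19.4, 0, 0, -36.9, 7, 19.4, 0, 0, -36.9, 7, 19.4, 0, 0, -36.9, 7, 19.4, 0, 0, -36.9, 7, 19.4, 0]
}}

```text
time_s: 1.3
tcp_pos: [0.4671, 0.3224, 0.1525]
ee_rot: [[-0.968, 0.0, -0.253], [0.253, 0.0, -0.968], [-0.0, -1.0, -0.0]]
wrist_force: [1.5, 0.0, 0.7]
gripper_width: 0.998
```

{"fn": "play_rows", "kwargs": {
  "deltas": [0, 0, 0, 0, 0.14, 0, 0, 0, 0, 0.14, 0, 0, 0, 0, 0.14, 0, 0, 0, 0, 0.14, 0, 0, 0, 0, 0.14, 0, 0, 0, 0, 0.14, 0, 0, 0, 0, 0, 0, 0, 0, 0, 0, 0, 0, 0, 0, 0, 0, 0, 0, 0, 0]
}}

```text
time_s: 2.3
tcp_pos: [0.466, 0.3236, 0.1525]
ee_rot: [[-0.458, -0.0, -0.889], [0.889, 0.0, -0.458], [0.0, -1.0, 0.0]]
wrist_force: [-0.5, 0.6, 0.7]
gripper_width: 1.003
```

```bash
cat > goto.py <<'E'
import sys
from h import *
def st():
    s=r.sense();R=np.array(s['ee_rot']);p=np.array(s['tcp_pos'])*1000
    print('t %.2f tcp %s jaw %.2f tilt %.3f F %s w %.4f M %s'%(s['time_s'],p.round(2),np.degrees(np.arctan2(R[1,2],R[0,2])),np.degrees(np.arccos(-R[2,1])),np.round(s['wrist_force'],2),s['gripper_width'],np.round(s['moment'],3)))
    return s,R,p
if __name__=='__main__':
    s,R,p=st(); print('joints',s['joints'].round(1))
    if len(sys.argv)>3:
        d=np.array([float(v) for v in sys.argv[1:4]])-p
        print('delta tool',(R.T@d).round(2))
E
python3 goto.py 466 323.5 80
```

```text
t 2.30 tcp [466.01 323.62 152.55] jaw -152.72 tilt 0.001 F [-0.5   0.57  0.7 ] w 1.0029 M [ 0.075  0.023 -0.048]
joints [ 51.1  19.9 -13.5  -0.  -56.5 -23.9]
delta tool [-1.100e-01  7.255e+01  6.000e-02]
```

{"fn": "play_rows", "kwargs": {
  "deltas": [0, 0, 11, 0, 0, 0, 0, 11, 0, 0, 0, 0, 11, 0, 0, 0, 0, 11, 0, 0, 0, 0, 11, 0, 0, 0, 0, 11, 0, 0, 0, 0, 11, 0, 0, 0, 0, 9, 0, 0, 0, 0, 4, 0, 0, 0, 0, 0, 0, 0]
}}

```text
time_s: 3.3
tcp_pos: [0.4658, 0.3233, 0.0619]
ee_rot: [[-0.457, -0.001, -0.889], [0.889, -0.001, -0.457], [-0.0, -1.0, 0.001]]
wrist_force: [0.7, 0.4, 0.6]
gripper_width: 1.001
```

```bash
python3 - <<'E'
from goto import *
st()
a=cap('top')['img'][215:290,130:205];b=cap('scene')['img'][215:290,375:450]
cv2.imwrite('pics/g1.png',np.hstack([cv2.resize(i,None,fx=5,fy=5,interpolation=cv2.INTER_CUBIC) for i in(a,b)]))
E
```

```text
t 3.30 tcp [465.81 323.34  61.85] jaw -152.79 tilt 0.072 F [0.74 0.41 0.64] w 1.0011 M [ 0.033 -0.04   0.002]
```

View pics/g1.png

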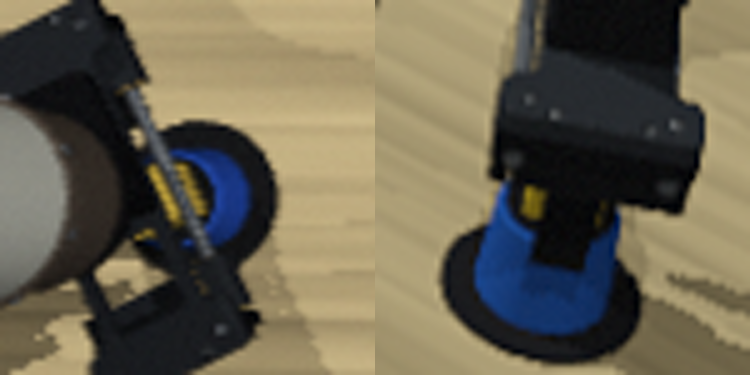

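The fingers straddle the yellow block. Close and hold, then lift.

{"fn": "play_rows", "kwargs": {
  "deltas": [255, 0, 0, 0, 0, 255, 0, 0, 0, 0, 255, 0, 0, 0, 0, 255, 0, 0, 0, 0, 255, 0, 0, 0, 0, 255, 0, 0, 0, 0, 255, 0, 0, 0, 0, 255, 0, 0, 0, 0, 255, 0, 0, 0, 0, 255, 0, 0, 0, 0]
}}

```text
time_s: 4.4
tcp_pos: [0.466, 0.3236, 0.0625]
ee_rot: [[-0.457, 0.0, -0.889], [0.889, 0.0, -0.457], [-0.0, -1.0, -0.0]]
wrist_force: [-0.8, 0.5, -0.1]
gripper_width: 0.369
```

```bash
python3 goto.py
```

```text
t 4.40 tcp [466.03 323.62  62.53] jaw -152.79 tilt 0.001 F [-0.78  0.49 -0.11] w 0.3692 M [ 0.09  -0.056 -0.031]
joints [ 51.1  26.  -19.3   0.  -44.8 -23.9]
```

{"fn": "play_rows", "kwargs": {
  "deltas": [255, 0, -5, 0, 0, 255, 0, -10, 0, 0, 255, 0, -10, 0, 0, 255, 0, -15, 0, 0, 255, 0, -15, 0, 0, 255, 0, -15, 0, 0, 255, 0, -15, 0, 0, 255, 0, -15, 0, 0, 255, 0, 0, 0, 0, 255, 0, 0, 0, 0]
}}

```text
time_s: 5.4
tcp_pos: [0.4658, 0.3236, 0.1629]
ee_rot: [[-0.457, 0.0, -0.889], [0.889, 0.001, -0.457], [0.001, -1.0, -0.001]]
wrist_force: [0.3, -0.5, -3.0]
gripper_width: 0.365
```

```bash
python3 - <<'E'
from goto import *
st()
a=cap('top')['img'][215:290,130:205];b=cap('scene')['img'][185:285,375:475]
cv2.imwrite('pics/g2.png',np.hstack([cv2.resize(i,(450,450),interpolation=cv2.INTER_CUBIC) for i in(a,b)])[:,:800+100])
cv2.imwrite('pics/g2.png',cv2.resize(b,(600,600),interpolation=cv2.INTER_CUBIC))
E
python3 goto.py 498.8 93.3 162
```

```text
t 5.40 tcp [465.79 323.56 162.86] jaw -152.80 tilt 0.052 F [ 0.34 -0.48 -2.98] w 0.3646 M [ 0.079  0.018 -0.067]
t 5.50 tcp [465.46 323.12 161.8 ] jaw -152.80 tilt 0.095 F [-0.25 -0.36 -2.52] w 0.3628 M [ 0.024 -0.027  0.018]
joints [ 51.1  19.4 -12.9  -0.  -57.8 -23.9]
delta tool [-2.1965e+02 -2.0000e-02  7.5400e+01]
```

View pics/g2.png

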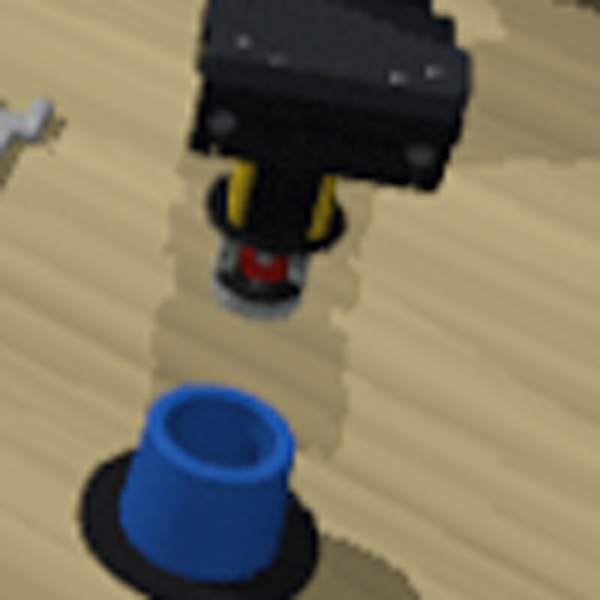

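Picture: tester held upright, red collar at crop (262,262), foot bottom edge ≈ crop row 313; empty stand below. Move over the left mount, and estimate foot height.

{"fn": "play_rows", "kwargs": {
  "deltas": [255, -27.4, 0, 9.4, 0, 255, -27.4, 0, 9.4, 0, 255, -27.4, 0, 9.4, 0, 255, -27.4, 0, 9.4, 0, 255, -27.4, 0, 9.4, 0, 255, -27.4, 0, 9.4, 0, 255, -27.4, 0, 9.4, 0, 255, -27.4, 0, 9.4, 0, 255, 0, 0, 0, 0, 255, 0, 0, 0, 0]
}}

```text
time_s: 6.5
tcp_pos: [0.4991, 0.0937, 0.1619]
ee_rot: [[-0.456, -0.001, -0.89], [0.89, -0.0, -0.456], [0.0, -1.0, 0.001]]
wrist_force: [0.6, 0.1, -3.4]
gripper_width: 0.365
```

```bash
python3 - <<'E'
from goto import *
s,R,p=st()
c=cap('scene','s1.png');b=c['img'][140:230,275:365]
cv2.imwrite('pics/g3.png',cv2.resize(b,(600,600),interpolation=cv2.INTER_CUBIC))
for z in(.100,.108,.116,.124):
    q=[proj(c,[.4988+.016*np.cos(a),.0933+.016*np.sin(a),z]) for a in np.linspace(0,6.28,60)]
    i=max(q,key=lambda x:x[1]);print(z,'bottom edge',np.round(i,1),'crop',np.round((np.array(i)-[275,140])*600/90,0))
s,R,p=st()
E
python3 goto.py 498.8 93.3 162
```

```text
t 6.50 tcp [499.09  93.66 161.87] jaw -152.87 tilt 0.076 F [ 0.64  0.13 -3.38] w 0.3647 M [0.063 0.011 0.029]
0.1 bottom edge [322.4 206.5] crop [316. 443.]
0.108 bottom edge [322.6 203.7] crop [317. 425.]
0.116 bottom edge [322.8 201. ] crop [319. 407.]
0.124 bottom edge [323.1 198.2] crop [320. 388.]
t 6.55 tcp [499.22  94.28 162.02] jaw -152.81 tilt 0.052 F [ 0.25 -0.34 -2.13] w 0.3676 M [ 0.071 -0.026 -0.01 ]
t 6.55 tcp [499.22  94.28 162.02] jaw -152.81 tilt 0.052 F [ 0.25 -0.34 -2.13] w 0.3676 M [ 0.071 -0.026 -0.01 ]
joints [ 29.   13.9 -20.8  -0.  -55.3  -1.8]
delta tool [-0.68  0.02  0.82]
```

View pics/g3.png

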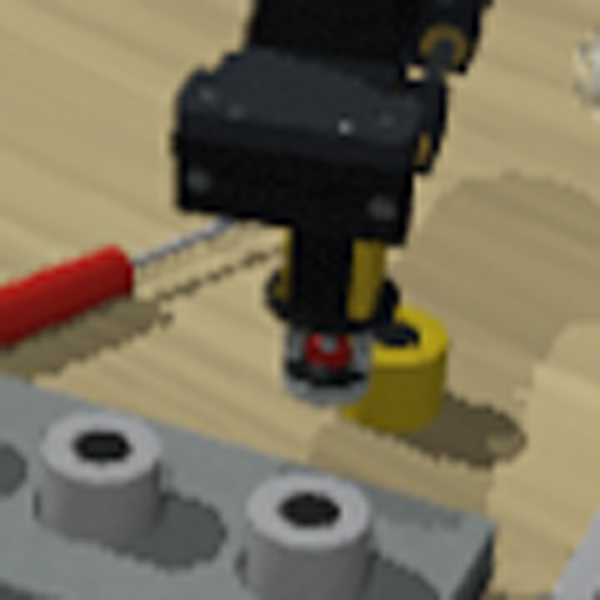

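Foot edge ≈ crop (326,405) → foot underside ≈ 0.117, about 1 mm above the tester's origin; so seating at TCP z ≈ 105 mm ±3. Descend to TCP 114 and take an averaged force baseline.

{"fn": "play_rows", "kwargs": {
  "deltas": [255, -0.5, 6, 0.6, 0, 255, 0, 6, 0, 0, 255, 0, 6, 0, 0, 255, 0, 6, 0, 0, 255, 0, 6, 0, 0, 255, 0, 6, 0, 0, 255, 0, 6, 0, 0, 255, 0, 4, 0, 0, 255, 0, 2, 0, 0, 255, 0, 0, 0, 0]
}}

```text
time_s: 7.55
tcp_pos: [0.499, 0.0935, 0.1143]
ee_rot: [[-0.457, -0.0, -0.889], [0.889, -0.0, -0.457], [-0.0, -1.0, 0.0]]
wrist_force: [1.0, 0.2, -2.4]
gripper_width: 0.363
```

```bash
cat > avg.py <<'E'
from goto import *
def avg(n=6,box=None,fn=None):
    F=[];P=[];c=None
    for i in range(n):
        c=cap('scene'); s=r.sense(); F.append(s['wrist_force']);P.append(np.array(s['tcp_pos'])*1000)
    F=np.array(F);P=np.array(P)
    print('t %.2f F %s sd %s P %s sd %s w %.3f'%(s['time_s'],F.mean(0).round(2),F.std(0).round(2),P.mean(0).round(2),P.std(0).round(2),s['gripper_width']))
    if fn:
        x0,y0,x1,y1=box; cv2.imwrite('pics/'+fn,cv2.resize(c['img'][y0:y1,x0:x1],(600,600),interpolation=cv2.INTER_CUBIC))
if __name__=='__main__':
    n=int(sys.argv[1]); 
    if len(sys.argv)>2: avg(n,[int(v) for v in sys.argv[2].split(',')],sys.argv[3])
    else: avg(n)
E
python3 avg.py 8 290,170,350,230 g4.png
```

```text
t 7.95 F [-0.   -0.15 -2.33] sd [0.18 0.56 0.49] P [499.24  93.61 114.77] sd [0.06 0.03 0.08] w 0.364
```

View pics/g4.png

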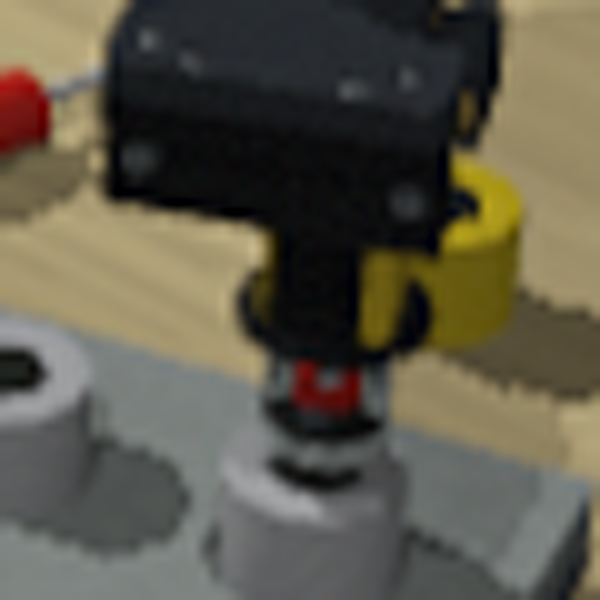

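Foot hangs centred over the left mount's core. No contact yet (Fz −2.3 = tester weight). Descend in steps.

{"fn": "play_rows", "kwargs": {
  "deltas": [255, 0, 1, 0, 0, 255, 0, 1, 0, 0, 255, 0, 1, 0, 0, 255, 0, 1, 0, 0, 255, 0, 1, 0, 0, 255, 0, 0, 0, 0, 255, 0, 0, 0, 0, 255, 0, 0, 0, 0, 255, 0, 0, 0, 0, 255, 0, 0, 0, 0]
}}

```text
time_s: 8.95
tcp_pos: [0.4992, 0.0936, 0.1096]
ee_rot: [[-0.457, 0.0, -0.889], [0.889, 0.0, -0.457], [-0.0, -1.0, -0.0]]
wrist_force: [0.0, -0.2, -0.3]
gripper_width: 0.366
```

```bash
python3 avg.py 8
```

```text
t 9.35 F [ 0.74  0.22 -0.99] sd [0.4  0.45 0.54] P [499.19  93.6  109.61] sd [0.01 0.01 0.01] w 0.366
```

{"fn": "play_rows", "kwargs": {
  "deltas": [255, 0, 1, 0, 0, 255, 0, 1, 0, 0, 255, 0, 1, 0, 0, 255, 0, 0, 0, 0, 255, 0, 0, 0, 0, 255, 0, 0, 0, 0, 255, 0, 0, 0, 0, 255, 0, 0, 0, 0, 255, 0, 0, 0, 0, 255, 0, 0, 0, 0]
}}

```text
time_s: 10.35
tcp_pos: [0.4992, 0.0936, 0.1066]
ee_rot: [[-0.457, 0.0, -0.889], [0.889, 0.0, -0.457], [-0.0, -1.0, -0.0]]
wrist_force: [1.2, -0.0, 0.2]
gripper_width: 0.363
```

```bash
python3 avg.py 8 290,170,350,230 g5.png
```

```text
t 10.75 F [ 0.37  0.14 -0.09] sd [0.47 0.48 0.49] P [499.15  93.59 106.57] sd [0.01 0.01 0.01] w 0.367
```

View pics/g5.png

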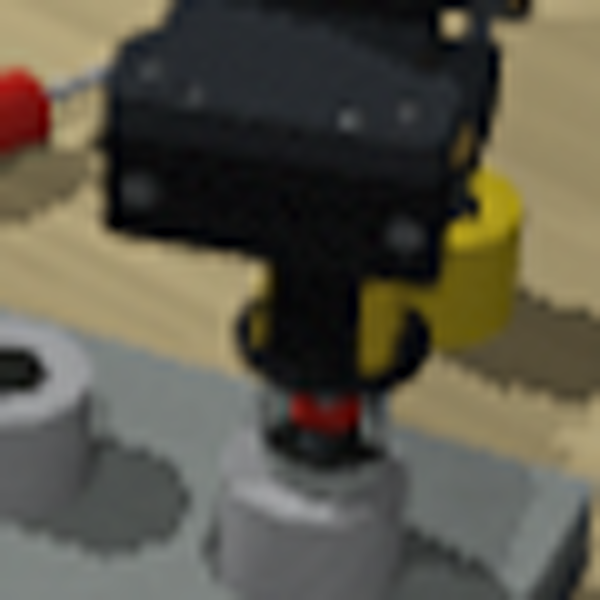

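{"fn": "play_rows", "kwargs": {
  "deltas": [255, 0, 0.5, 0, 0, 255, 0, 0.5, 0, 0, 255, 0, 0.5, 0, 0, 255, 0, 0, 0, 0, 255, 0, 0, 0, 0, 255, 0, 0, 0, 0, 255, 0, 0, 0, 0, 255, 0, 0, 0, 0, 255, 0, 0, 0, 0, 255, 0, 0, 0, 0]
}}

```text
time_s: 11.75
tcp_pos: [0.4991, 0.0936, 0.1051]
ee_rot: [[-0.457, 0.0, -0.889], [0.889, 0.0, -0.457], [-0.0, -1.0, -0.0]]
wrist_force: [0.4, -0.2, -0.7]
gripper_width: 0.367
```

```bash
python3 avg.py 8
```

```text
t 12.15 F [ 1.19  0.41 -0.02] sd [0.55 0.36 0.67] P [499.13  93.57 105.07] sd [0.01 0.01 0.01] w 0.364
```

{"fn": "play_rows", "kwargs": {
  "deltas": [255, 0, 0.5, 0, 0, 255, 0, 0.5, 0, 0, 255, 0, 0.3, 0, 0, 255, 0, 0, 0, 0, 255, 0, 0, 0, 0, 255, 0, 0, 0, 0, 255, 0, 0, 0, 0, 255, 0, 0, 0, 0, 255, 0, 0, 0, 0, 255, 0, 0, 0, 0]
}}

```text
time_s: 13.15
tcp_pos: [0.4992, 0.0936, 0.1039]
ee_rot: [[-0.457, 0.0, -0.889], [0.889, 0.0, -0.457], [-0.0, -1.0, -0.0]]
wrist_force: [-0.3, -0.1, 3.4]
gripper_width: 0.369
```

```bash
python3 avg.py 5
```

```text
t 13.40 F [0.09 0.36 4.47] sd [0.53 0.4  0.32] P [499.16  93.57 103.85] sd [0.01 0.01 0.03] w 0.365
```

Foot contact (6.8 N net, seat ≈ 104.3). Push 0.8 mm more for ~15 N and hold.

{"fn": "play_rows", "kwargs": {
  "deltas": [255, 0, 0.4, 0, 0, 255, 0, 0.4, 0, 0, 255, 0, 0, 0, 0, 255, 0, 0, 0, 0, 255, 0, 0, 0, 0, 255, 0, 0, 0, 0, 255, 0, 0, 0, 0, 255, 0, 0, 0, 0, 255, 0, 0, 0, 0, 255, 0, 0, 0, 0]
}}

```text
time_s: 14.4
tcp_pos: [0.4992, 0.0936, 0.1035]
ee_rot: [[-0.458, 0.0, -0.889], [0.889, -0.0, -0.458], [-0.0, -1.0, -0.0]]
wrist_force: [-0.7, 0.7, 7.6]
gripper_width: 0.365
```

```bash
python3 avg.py 6 290,170,350,230 g6.png
```

```text
t 14.70 F [-0.8   0.08  7.4 ] sd [0.55 0.42 0.37] P [499.2   93.56 103.52] sd [0.01 0.01 0.  ] w 0.366
```

View pics/g6.png

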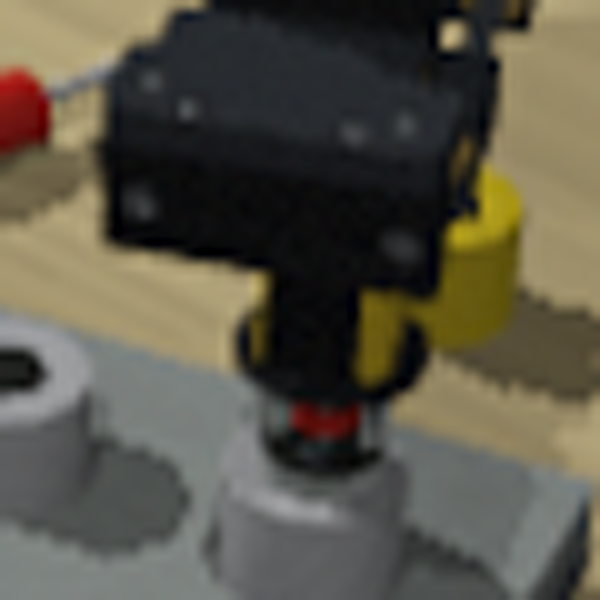

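{"fn": "play_rows", "kwargs": {
  "deltas": [255, 0, 0.5, 0, 0, 255, 0, 0.5, 0, 0, 255, 0, 0.4, 0, 0, 255, 0, 0, 0, 0, 255, 0, 0, 0, 0, 255, 0, 0, 0, 0, 255, 0, 0, 0, 0, 255, 0, 0, 0, 0, 255, 0, 0, 0, 0, 255, 0, 0, 0, 0]
}}

```text
time_s: 15.7
tcp_pos: [0.4993, 0.0935, 0.103]
ee_rot: [[-0.458, 0.001, -0.889], [0.889, -0.0, -0.458], [-0.001, -1.0, -0.0]]
wrist_force: [-3.0, -0.3, 12.4]
gripper_width: 0.364
```

```bash
python3 avg.py 6
```

```text
t 16.00 F [-2.41  0.26 12.43] sd [0.45 0.42 0.38] P [499.26  93.54 102.98] sd [0.01 0.01 0.01] w 0.364
```

Left mount: ~14.7 N net held. The pin spring carried only ~2.3 N just before seating at 105.1 mm → looks soft; compare with others. Go to the middle.

{"fn": "play_rows", "kwargs": {
  "deltas": [255, 0, -6, 0, 0, 255, 0, -9, 0, 0, 255, 0, -9, 0, 0, 255, -21, 0, 4.1, 0, 255, -21, 0, 4.1, 0, 255, -21, 0, 4, 0, 255, -20.7, 0, 4, 0, 255, 0, 0, 0, 0, 255, 0, 4, 0, 0, 255, 0, 4, 0, 0]
}}

```text
time_s: 17.0
tcp_pos: [0.5224, 0.012, 0.1171]
ee_rot: [[-0.457, -0.001, -0.889], [0.889, 0.0, -0.457], [0.0, -1.0, 0.001]]
wrist_force: [-0.5, -0.4, -3.0]
gripper_width: 0.367
```

```bash
python3 goto.py 523.1 11.7 106.6
```

```text
t 17.00 tcp [522.42  12.05 117.06] jaw -152.78 tilt 0.051 F [-0.47 -0.36 -2.97] w 0.3669 M [0.044 0.004 0.004]
joints [ 19.1  18.2 -22.2  -0.  -49.6   8.1]
delta tool [-0.63 10.46 -0.46]
```

{"fn": "play_rows", "kwargs": {
  "deltas": [255, -0.4, 2, -0.4, 0, 255, 0, 2, 0, 0, 255, 0, 2, 0, 0, 255, 0, 2, 0, 0, 255, 0, 2, 0, 0, 255, 0, 0.5, 0, 0, 255, 0, 0, 0, 0, 255, 0, 0, 0, 0, 255, 0, 0, 0, 0, 255, 0, 0, 0, 0]
}}

```text
time_s: 18.0
tcp_pos: [0.5236, 0.0116, 0.1072]
ee_rot: [[-0.457, 0.0, -0.889], [0.889, 0.0, -0.457], [0.0, -1.0, -0.0]]
wrist_force: [-1.9, 1.2, 2.2]
gripper_width: 0.368
```

```bash
python3 avg.py 6 260,160,320,220 g7.png
```

```text
t 18.30 F [-2.01  1.87  2.87] sd [0.53 0.53 0.4 ] P [523.57  11.6  107.12] sd [0.01 0.01 0.03] w 0.365
```

View pics/g7.png

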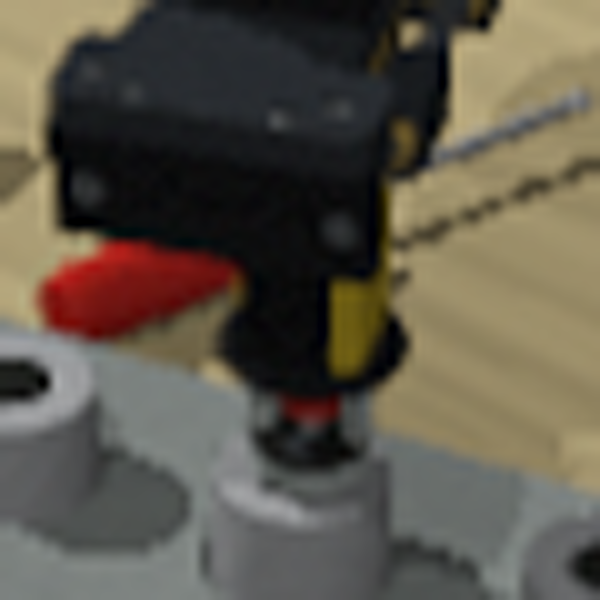

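{"fn": "play_rows", "kwargs": {
  "deltas": [255, 0, 0.5, 0, 0, 255, 0, 0.5, 0, 0, 255, 0, 0.5, 0, 0, 255, 0, 0.5, 0, 0, 255, 0, 0.5, 0, 0, 255, 0, 0.3, 0, 0, 255, 0, 0, 0, 0, 255, 0, 0, 0, 0, 255, 0, 0, 0, 0, 255, 0, 0, 0, 0]
}}

```text
time_s: 19.3
tcp_pos: [0.5236, 0.0116, 0.1044]
ee_rot: [[-0.457, 0.0, -0.889], [0.889, 0.0, -0.457], [-0.0, -1.0, -0.0]]
wrist_force: [-1.3, 2.2, 4.2]
gripper_width: 0.364
```

```bash
python3 avg.py 5
```

```text
t 19.55 F [-2.    1.38  4.54] sd [0.2  0.41 0.54] P [523.61  11.57 104.32] sd [0.02 0.01 0.02] w 0.366
```

{"fn": "play_rows", "kwargs": {
  "deltas": [255, 0, 0.5, 0, 0, 255, 0, 0.5, 0, 0, 255, 0, 0.5, 0, 0, 255, 0, 0.5, 0, 0, 255, 0, 0, 0, 0, 255, 0, 0, 0, 0, 255, 0, 0, 0, 0, 255, 0, 0, 0, 0, 255, 0, 0, 0, 0, 255, 0, 0, 0, 0]
}}

```text
time_s: 20.55
tcp_pos: [0.5237, 0.0115, 0.1033]
ee_rot: [[-0.458, 0.001, -0.889], [0.889, -0.0, -0.458], [-0.0, -1.0, -0.0]]
wrist_force: [-3.0, 1.7, 10.2]
gripper_width: 0.363
```

```bash
python3 avg.py 5
```

```text
t 20.80 F [-3.76  2.17  9.77] sd [0.47 0.13 0.32] P [523.68  11.54 103.26] sd [0.01 0.01 0.  ] w 0.369
```

{"fn": "play_rows", "kwargs": {
  "deltas": [255, 0, 0.4, 0, 0, 255, 0, 0.4, 0, 0, 255, 0, 0, 0, 0, 255, 0, 0, 0, 0, 255, 0, 0, 0, 0, 255, 0, 0, 0, 0, 255, 0, 0, 0, 0, 255, 0, 0, 0, 0, 255, 0, 0, 0, 0, 255, 0, 0, 0, 0]
}}

```text
time_s: 21.8
tcp_pos: [0.5237, 0.0115, 0.103]
ee_rot: [[-0.458, 0.001, -0.889], [0.889, -0.0, -0.458], [-0.001, -1.0, -0.001]]
wrist_force: [-4.3, 3.0, 12.9]
gripper_width: 0.366
```

```bash
python3 avg.py 4 260,160,320,220 g8.png
```

```text
t 22.00 F [-4.61  2.63 12.69] sd [0.59 0.23 0.15] P [523.72  11.51 102.96] sd [0.01 0.01 0.02] w 0.368
```

View pics/g8.png

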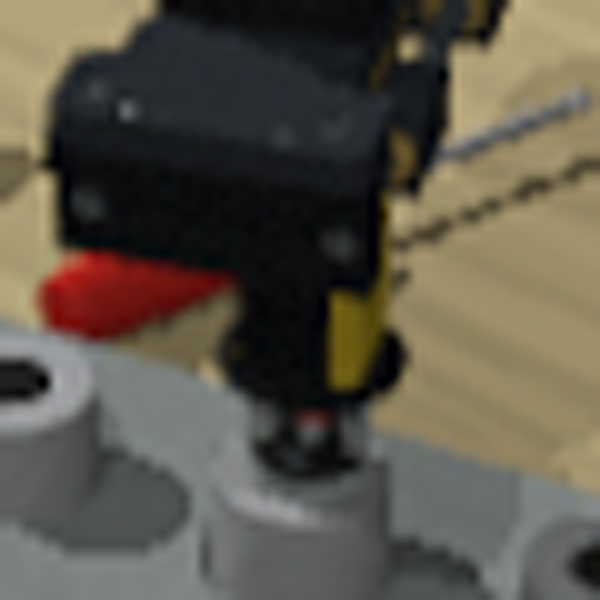

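Middle: collar almost vanished under the flange at 15 N → sound. On to the right mount.

{"fn": "play_rows", "kwargs": {
  "deltas": [255, 0, -6, 0, 0, 255, 0, -9, 0, 0, 255, 0, -9, 0, 0, 255, -20.7, 0, 3.9, 0, 255, -20.7, 0, 3.9, 0, 255, -20.7, 0, 3.9, 0, 255, -20.8, 0, 3.9, 0, 255, 0, 0, 0, 0, 255, 0, 4, 0, 0, 255, 0, 4, 0, 0]
}}

```text
time_s: 23.0
tcp_pos: [0.547, -0.069, 0.1168]
ee_rot: [[-0.457, -0.001, -0.889], [0.889, 0.0, -0.457], [0.001, -1.0, 0.001]]
wrist_force: [-0.3, 0.3, -1.9]
gripper_width: 0.367
```

{"fn": "play_rows", "kwargs": {
  "deltas": [255, 0, 2, 0, 0, 255, 0, 2, 0, 0, 255, 0, 2, 0, 0, 255, 0, 2, 0, 0, 255, 0, 2, 0, 0, 255, 0, 0.5, 0, 0, 255, 0, 0, 0, 0, 255, 0, 0, 0, 0, 255, 0, 0, 0, 0, 255, 0, 0, 0, 0]
}}

```text
time_s: 24.0
tcp_pos: [0.5476, -0.0692, 0.1071]
ee_rot: [[-0.457, 0.0, -0.889], [0.889, 0.0, -0.457], [-0.0, -1.0, -0.0]]
wrist_force: [-2.7, 1.9, 2.3]
gripper_width: 0.369
```

```bash
python3 avg.py 6 230,150,290,210 g9.png
```

```text
t 24.30 F [-2.05  2.18  3.05] sd [0.29 0.53 0.24] P [547.61 -69.27 107.03] sd [0.01 0.02 0.03] w 0.368
```

View pics/g9.png

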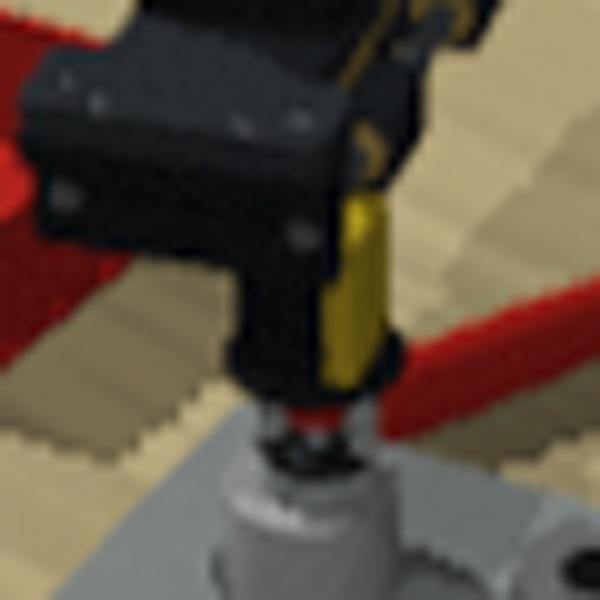

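Net 5.3 N at 107.0 – same as the middle: sound. Repeat the same press.

{"fn": "play_rows", "kwargs": {
  "deltas": [255, 0, 0.5, 0, 0, 255, 0, 0.5, 0, 0, 255, 0, 0.5, 0, 0, 255, 0, 0.5, 0, 0, 255, 0, 0.5, 0, 0, 255, 0, 0.5, 0, 0, 255, 0, 0.5, 0, 0, 255, 0, 0.5, 0, 0, 255, 0, 0.5, 0, 0, 255, 0, 0, 0, 0]
}}

```text
time_s: 25.3
tcp_pos: [0.5478, -0.0694, 0.1034]
ee_rot: [[-0.458, 0.001, -0.889], [0.889, -0.0, -0.458], [-0.001, -1.0, -0.0]]
wrist_force: [-2.7, 2.2, 8.4]
gripper_width: 0.367
```

```bash
python3 avg.py 5
```

```text
t 25.55 F [-2.78  2.78  8.55] sd [0.36 0.27 0.31] P [547.74 -69.36 103.42] sd [0.01 0.01 0.01] w 0.363
```

{"fn": "play_rows", "kwargs": {
  "deltas": [255, 0, 0.4, 0, 0, 255, 0, 0.4, 0, 0, 255, 0, 0.4, 0, 0, 255, 0, 0, 0, 0, 255, 0, 0, 0, 0, 255, 0, 0, 0, 0, 255, 0, 0, 0, 0, 255, 0, 0, 0, 0, 255, 0, 0, 0, 0, 255, 0, 0, 0, 0]
}}

```text
time_s: 26.55
tcp_pos: [0.5478, -0.0694, 0.103]
ee_rot: [[-0.458, 0.001, -0.889], [0.889, -0.001, -0.458], [-0.001, -1.0, -0.001]]
wrist_force: [-4.8, 1.9, 12.3]
gripper_width: 0.366
```

```bash
python3 avg.py 5 230,150,290,210 g10.png
```

```text
t 26.80 F [-4.51  2.54 12.76] sd [0.64 0.17 0.28] P [547.8 -69.4 103. ] sd [0.01 0.02 0.01] w 0.364
```

View pics/g10.png

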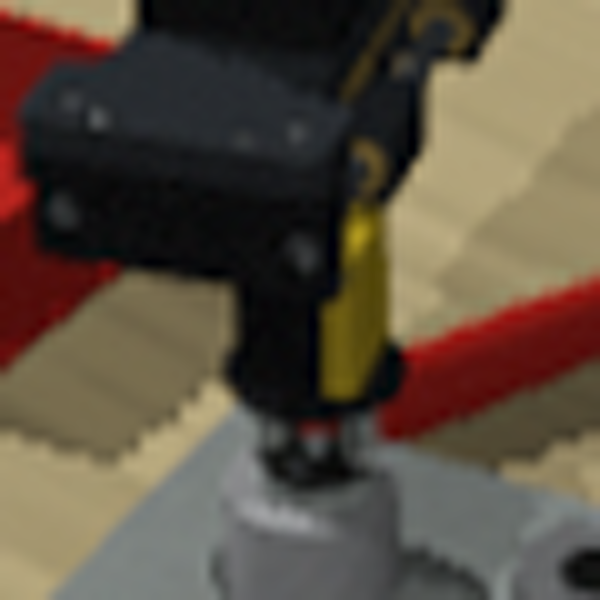

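Right: collar gone under the flange, 15 N held → sound. The left mount is the soft one. Returning the tester.

{"fn": "play_rows", "kwargs": {
  "deltas": [255, 0, -12, 0, 0, 255, 0, -25, 0, 0, 255, 0, -24, 0, 0, 255, 36, 0, -10, 0, 255, 36, 0, -10, 0, 255, 36, 0, -10, 0, 255, 36, 0, -10, 0, 255, 36, 0, -10, 0, 255, 36, 0, -10, 0, 255, 36, 0, -10, 0]
}}

```text
time_s: 27.8
tcp_pos: [0.4939, 0.1879, 0.1614]
ee_rot: [[-0.457, -0.001, -0.89], [0.89, -0.001, -0.457], [-0.0, -1.0, 0.001]]
wrist_force: [0.4, 0.8, -2.4]
gripper_width: 0.365
```

{"fn": "play_rows", "kwargs": {
  "deltas": [255, 33.6, 0, -9.2, 0, 255, 33.6, 0, -9.2, 0, 255, 33.6, 0, -9.2, 0, 255, 33.7, 0, -9.3, 0, 255, 0, 0, 0, 0, 255, 0, 0, 0, 0, 255, 0, 0, 0, 0, 255, 0, 0, 0, 0, 255, 0, 0, 0, 0, 255, 0, 0, 0, 0]
}}

```text
time_s: 28.8
tcp_pos: [0.4661, 0.3227, 0.1624]
ee_rot: [[-0.456, 0.0, -0.89], [0.89, 0.0, -0.456], [0.0, -1.0, -0.0]]
wrist_force: [0.3, 0.2, -2.0]
gripper_width: 0.362
```

```bash
python3 goto.py 466 323.6 62.5; python3 avg.py 2 375,185,475,285 g11.png
```

```text
t 28.80 tcp [466.1  322.66 162.38] jaw -152.84 tilt 0.011 F [ 0.28  0.2  -1.98] w 0.3617 M [ 0.036 -0.027 -0.002]
joints [ 51.1  19.3 -12.9   0.  -57.8 -23.9]
delta tool [ 0.88 99.88 -0.32]
t 28.90 F [ 0.26 -0.4  -1.84] sd [0.78 0.14 0.56] P [466.03 322.85 162.38] sd [0.01 0.06 0.01] w 0.361
```

View pics/g11.png

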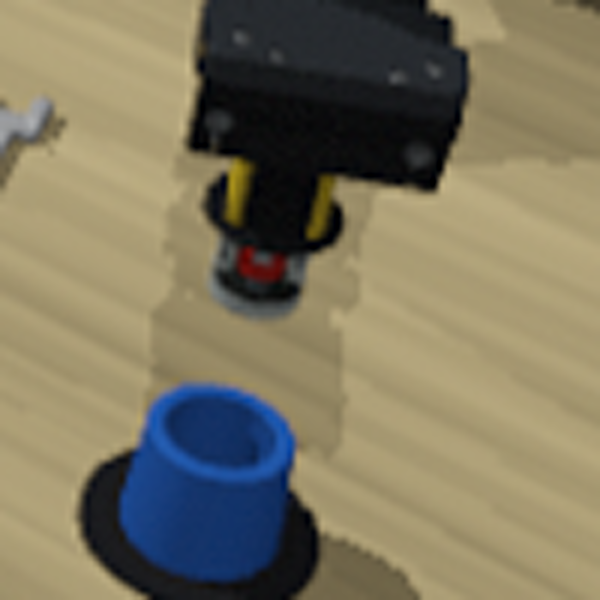

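Tester unchanged in the grip (collar crop (262,262) as before). Lower it.

{"fn": "play_rows", "kwargs": {
  "deltas": [255, 0.6, 12, -0.3, 0, 255, 0, 14, 0, 0, 255, 0, 14, 0, 0, 255, 0, 14, 0, 0, 255, 0, 14, 0, 0, 255, 0, 14, 0, 0, 255, 0, 10, 0, 0, 255, 0, 5, 0, 0, 255, 0, 1, 0, 0, 255, 0, 0, 0, 0]
}}

```text
time_s: 29.9
tcp_pos: [0.466, 0.3242, 0.0644]
ee_rot: [[-0.458, 0.0, -0.889], [0.889, 0.0, -0.458], [0.0, -1.0, -0.001]]
wrist_force: [-0.1, 0.4, -2.2]
gripper_width: 0.366
```

```bash
python3 avg.py 4 
```

```text
t 30.10 F [-0.01  0.04 -2.16] sd [0.52 0.19 0.51] P [466.18 324.31  64.87] sd [0.03 0.02 0.07] w 0.364
```

{"fn": "play_rows", "kwargs": {
  "deltas": [255, -0.6, 0.8, 0, 0, 255, 0, 0.8, 0, 0, 255, 0, 0.7, 0, 0, 255, 0, 0, 0, 0, 255, 0, 0, 0, 0, 0, 0, 0, 0, 0, 0, 0, 0, 0, 0, 0, 0, 0, 0, 0, 0, 0, 0, 0, 0, 0, 0, 0, 0, 0]
}}

```text
time_s: 31.1
tcp_pos: [0.4661, 0.3234, 0.0618]
ee_rot: [[-0.457, -0.0, -0.889], [0.889, -0.0, -0.457], [-0.0, -1.0, 0.0]]
wrist_force: [-0.2, -0.2, 0.7]
gripper_width: 0.734
```

```bash
python3 goto.py
```

```text
t 31.10 tcp [466.13 323.45  61.84] jaw -152.78 tilt 0.004 F [-0.17 -0.2   0.66] w 0.7340 M [ 0.056 -0.044  0.046]
joints [ 51.1  26.  -19.3   0.  -44.7 -23.9]
```

{"fn": "play_rows", "kwargs": {
  "deltas": [0, 0, 0, 0, 0, 0, 0, -6, 0, 0, 0, 0, -10, 0, 0, 0, 0, -12, 0, 0, 0, 0, -15, 0, 0, 0, 0, -20, 0, 0, 0, 0, -25, 0, 0, 0, 0, 0, 0, 0.1, 0, 0, 0, 0, 0.083, 0, 0, 0, 0, 0]
}}

```text
time_s: 32.1
tcp_pos: [0.4663, 0.3237, 0.1514]
ee_rot: [[-0.288, 0.001, -0.958], [0.958, 0.002, -0.288], [0.001, -1.0, -0.002]]
wrist_force: [0.1, 0.0, -0.1]
gripper_width: 0.997
```

```bash
python3 avg.py 1 375,185,475,285 g12.png; python3 goto.py 498.8 93.3 100
```

```text
t 32.15 F [ 0.11 -0.11  0.09] sd [0. 0. 0.] P [466.27 323.58 151.05] sd [0. 0. 0.] w 1.004
t 32.15 tcp [466.27 323.58 151.05] jaw -163.17 tilt 0.089 F [ 0.11 -0.11  0.09] w 1.0040 M [ 0.06 -0.04  0.01]
joints [ 51.1  20.  -13.7   0.  -56.2 -34.3]
delta tool [-229.87   50.81   35.61]
```

View pics/g12.png

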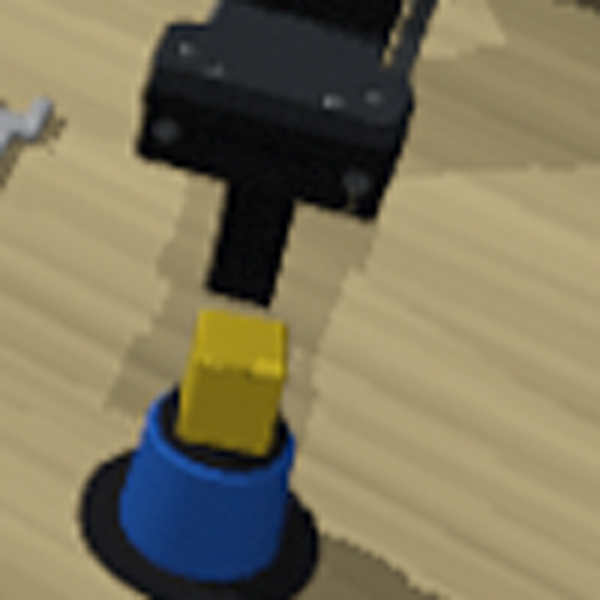

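Tester hangs upright in its stand again. Move over the left mount.

{"fn": "play_rows", "kwargs": {
  "deltas": [0, -29, 0, 4.5, 0, 0, -29, 0, 4.5, 0, 0, -29, 0, 4.5, 0, 0, -29, 0, 4.5, 0, 0, -29, 0, 4.5, 0, 0, -29, 0, 4.5, 0, 0, -28, 15, 4.4, 0, 0, -28, 20, 4.3, 0, 0, 0, 15, 0, 0, 0, 0, 0, 0, 0]
}}

```text
time_s: 33.15
tcp_pos: [0.4968, 0.0914, 0.0984]
ee_rot: [[-0.287, -0.004, -0.958], [0.958, -0.002, -0.287], [-0.001, -1.0, 0.004]]
wrist_force: [-0.1, -0.6, 0.4]
gripper_width: 1.002
```

```bash
python3 avg.py 1 275,140,365,230 g13.png; python3 - <<'E'
from meas import *
T=cap('top')
cv2.imwrite('pics/g14.png',cv2.resize(T['img'][190:290,200:340],(784,560),interpolation=cv2.INTER_CUBIC))
E
python3 goto.py 498.8 93.3 36
```

```text
t 33.20 F [ 0.17 -0.25  0.64] sd [0. 0. 0.] P [497.89  92.36  99.66] sd [0. 0. 0.] w 1.000
t 33.25 tcp [498.6   93.06 100.47] jaw -163.19 tilt 0.034 F [0.51 0.43 0.15] w 0.9975 M [ 0.067 -0.041  0.004]
joints [ 29.   18.1 -25.5   0.  -46.4 -12.2]
delta tool [ 0.19 64.47 -0.23]
```

View pics/g13.png

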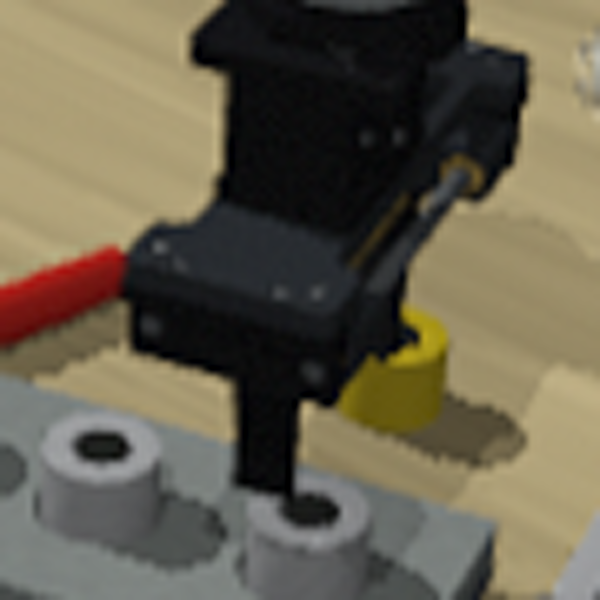

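View pics/g14.png

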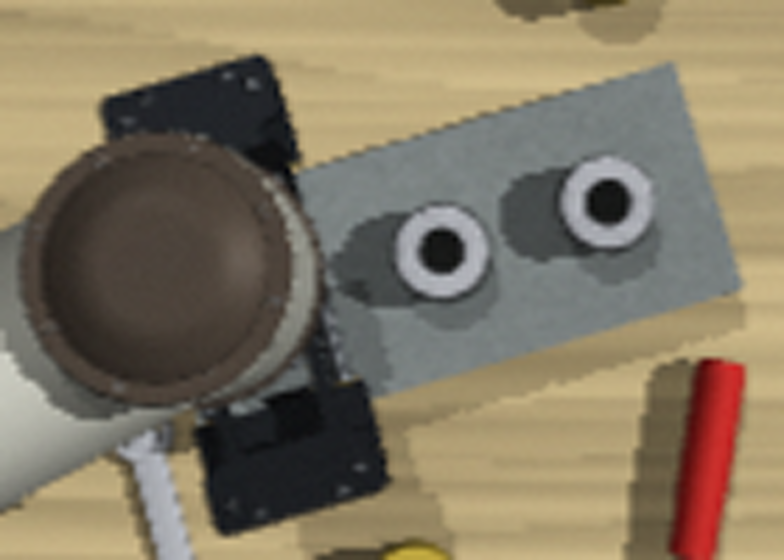

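Jaws line up across the board, clear of the middle mount. Descend, then close.

{"fn": "play_rows", "kwargs": {
  "deltas": [0, 0, 10, 0, 0, 0, 0, 10, 0, 0, 0, 0, 10, 0, 0, 0, 0, 10, 0, 0, 0, 0, 10, 0, 0, 0, 0, 8, 0, 0, 0, 0, 5, 0, 0, 0, 0, 1, 0, 0, 255, 0, 0, 0, 0, 255, 0, 0, 0, 0]
}}

```text
time_s: 34.25
tcp_pos: [0.4985, 0.093, 0.0363]
ee_rot: [[-0.288, 0.001, -0.958], [0.958, 0.0, -0.288], [0.0, -1.0, -0.001]]
wrist_force: [0.6, 0.0, 0.2]
gripper_width: 0.896
```

{"fn": "play_rows", "kwargs": {
  "deltas": [255, 0, 0, 0, 0, 255, 0, 0, 0, 0, 255, 0, 0, 0, 0, 255, 0, 0, 0, 0, 255, 0, 0, 0, 0, 255, 0, 0, 0, 0, 255, 0, 0, 0, 0, 255, 0, 0, 0, 0, 255, 0, -3, 0, 0, 255, 0, -5, 0, 0]
}}

```text
time_s: 35.25
tcp_pos: [0.4972, 0.0924, 0.0435]
ee_rot: [[-0.287, -0.002, -0.958], [0.958, -0.001, -0.287], [-0.0, -1.0, 0.002]]
wrist_force: [-0.3, -0.2, -2.4]
gripper_width: 0.513
```

```bash
python3 goto.py
```

```text
t 35.25 tcp [497.2   92.45  43.47] jaw -163.30 tilt 0.139 F [-0.28 -0.24 -2.38] w 0.5135 M [ 0.128 -0.031 -0.033]
joints [ 28.9  22.9 -28.9  -0.  -38.4 -12.2]
```

{"fn": "play_rows", "kwargs": {
  "deltas": [255, 0, -8, 0, 0, 255, 0, -15, 0, 0, 255, 0, -25, 0, 0, 255, 0, -25, 0, 0, 255, 0, -17, 0, 0, 255, -34, 0, 11.3, 0, 255, -38, 0, 12.6, 0, 255, -38, 0, 12.6, 0, 255, -38, 0, 12.6, 0, 255, -38, 0, 12.6, 0]
}}

```text
time_s: 36.25
tcp_pos: [0.4921, -0.1045, 0.1346]
ee_rot: [[-0.288, 0.001, -0.958], [0.958, 0.0, -0.288], [0.0, -1.0, -0.001]]
wrist_force: [0.5, 1.0, -2.2]
gripper_width: 0.51
```

{"fn": "play_rows", "kwargs": {
  "deltas": [255, -38, 0, 12.6, 0, 255, -38, 0, 12.6, 0, 255, -38, 0, 12.6, 0, 255, -38, 0, 12.6, 0, 255, -30, 0, 10, 0, 255, -12, 0, 4, 0, 255, 0, 0, 0, 0, 255, 0, 0, 0, 0, 255, 0, 0, 0, 0, 255, 0, 0, 0, 0]
}}

```text
time_s: 37.25
tcp_pos: [0.487, -0.3062, 0.1342]
ee_rot: [[-0.289, 0.0, -0.957], [0.957, 0.0, -0.289], [0.0, -1.0, -0.0]]
wrist_force: [-0.0, -0.1, -2.9]
gripper_width: 0.513
```

```bash
python3 goto.py 487 -307 25; python3 - <<'E'
from meas import *
T=cap('top');S=cap('scene')
cv2.imwrite('pics/g15.png',np.hstack([cv2.resize(T['img'][190:290,340:440],(400,400),interpolation=cv2.INTER_CUBIC),cv2.resize(S['img'][100:200,170:270],(400,400),interpolation=cv2.INTER_CUBIC)]))
E
```

```text
t 37.25 tcp [ 486.97 -306.19  134.18] jaw -163.17 tilt 0.011 F [-0.01 -0.1  -2.89] w 0.5127 M [ 0.109 -0.066  0.044]
joints [-16.   21.7 -13.7  -0.  -54.5  32.9]
delta tool [ -0.79 109.18   0.22]
```

View pics/g15.png

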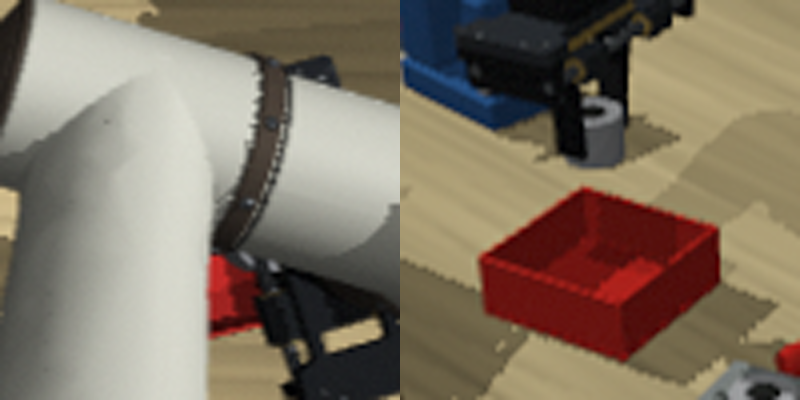

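```bash
python3 - <<'E'
from h import *
c=cap('scene')
for u,v in((585,188),(718,228),(628,300),(482,255),(603,243)):
    print(onz(c,170+(u-400)/4,100+v/4,.05).round(4))
E
```

```text
[ 0.4415 -0.3768  0.05  ]
[ 0.4116 -0.2561  0.05  ]
[ 0.5264 -0.2271  0.05  ]
[ 0.5607 -0.3516  0.05  ]
[ 0.487  -0.3012  0.05  ]
```

Bin centre from the scene view (0.486, −0.303) agrees within 4 mm. Lower and release with partial opening.

{"fn": "play_rows", "kwargs": {
  "deltas": [255, 0, 15, 0, 0, 255, 2, 15, 0, 0, 255, 0, 15, 0, 0, 255, 0, 15, 0, 0, 255, 0, 15, 0, 0, 255, 0, 14, 0, 0, 255, 0, 12, 0, 0, 255, 0, 8, 0, 0, 255, 0, 3, 0, 0, 255, 0, 0, 0, 0]
}}

```text
time_s: 38.4
tcp_pos: [0.4862, -0.3054, 0.0218]
ee_rot: [[-0.288, -0.0, -0.958], [0.958, -0.0, -0.288], [0.0, -1.0, 0.0]]
wrist_force: [-0.0, 0.0, -1.5]
gripper_width: 0.513
```

{"fn": "play_rows", "kwargs": {
  "deltas": [255, 0, 0, 0, 0, 75, 0, 0, 0, 0, 75, 0, 0, 0, 0, 75, 0, 0, 0, 0, 75, 0, 0, 0, 0, 75, 0, 0, 0, 0, 75, 0, 0, 0, 0, 75, 0, 0, 0, 0, 75, 0, -3, 0, 0, 75, 0, -8, 0, 0]
}}

```text
time_s: 39.4
tcp_pos: [0.4856, -0.3052, 0.0327]
ee_rot: [[-0.288, -0.002, -0.958], [0.958, 0.001, -0.288], [0.001, -1.0, 0.002]]
wrist_force: [-0.3, -0.0, -0.3]
gripper_width: 0.709
```

{"fn": "play_rows", "kwargs": {
  "deltas": [75, 0, -12, 0, 0, 75, 0, -15, 0, 0, 75, 0, -15, 0, 0, 75, 0, -15, 0, 0, 75, 0, -15, 0, 0, 75, 0, -15, 0, 0, 75, 0, -25, 0, 0, 75, 40, -20, 0, 0, 75, 40, 0, 0, 0, 75, 40, 0, 0, 0]
}}

```text
time_s: 40.4
tcp_pos: [0.4517, -0.1896, 0.1668]
ee_rot: [[-0.287, 0.004, -0.958], [0.958, -0.0, -0.287], [-0.001, -1.0, -0.003]]
wrist_force: [0.4, 0.2, 0.4]
gripper_width: 0.707
```

{"fn": "play_rows", "kwargs": {
  "deltas": [75, 40, 0, 0, 0, 75, 40, 0, 0, 0, 75, 40, 0, 0, 0, 75, 40, 0, 0, 0, 75, 40, 0, 0, 0, 75, 40, 0, 0, 0, 75, 40, 0, 0, 0, 75, 0, 0, 0, 0, 75, 0, 0, 0, 0, 75, 0, 0, 0, 0]
}}

```text
time_s: 41.4
tcp_pos: [0.3711, 0.0772, 0.1654]
ee_rot: [[-0.287, 0.001, -0.958], [0.958, 0.0, -0.287], [0.0, -1.0, -0.001]]
wrist_force: [-0.1, 0.4, 0.2]
gripper_width: 0.707
```

```bash
python3 - <<'E'
from goto import *
st();cap('top','e1.png');cap('scene','e2.png')
E
```

```text
t 41.40 tcp [371.13  77.16 165.4 ] jaw -163.31 tilt 0.041 F [-0.14  0.44  0.15] w 0.7070 M [ 0.04  -0.024 -0.014]
```

View pics/e1.png

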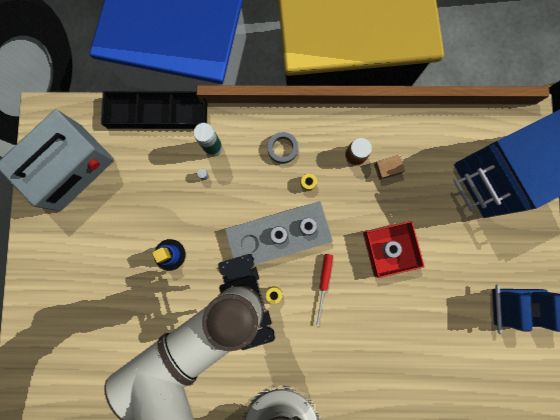

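View pics/e2.png

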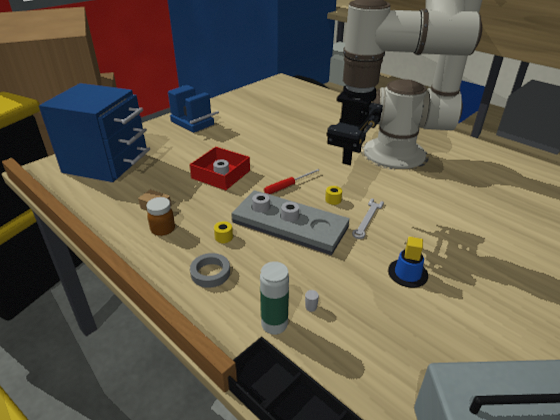

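The mount stands in the bin (top px (393,249)), the left recess is empty, the other two mounts and the tester are in place. Quick numeric check, then hand in.

```bash
python3 - <<'E'
from meas import *
T=cap('top');S=cap('scene')
for a,b in zip([(278.4,234.3),(308.1,225.6),(393,249)],[(289.8,206.6),(260.5,197.6),(221,164)]):
    X,g=tri(ray(T,*dark(T['img'],*a)[0]),ray(S,*dark(S['img'],*b)[0])); print(X.round(4),round(g,4))
t0=cv2.imread('pics/top0.png')[240:270,150:185].astype(int);print('stand diff',np.abs(T['img'][240:270,150:185].astype(int)-t0).mean())
print(r.finish_job())
E
```

```text
[0.5231 0.0117 0.0591] 0.0004
[ 0.5476 -0.0693  0.0595] 0.0004
[ 0.4869 -0.3046  0.0405] 0.0008
stand diff 6.297777777777778
the job is handed in; nothing more can be done
None
```

I tested all three mounts from left to right, put the tester back in its stand and dropped the left mount, the soft one, in the red bin. The job is handed in after about 41 s of the 72 s allowed.

- **Readings:** each mount was held at about 15 N net for at least half a second.
  - **Left (soft):** the pin carried only about 2.3 N just before the foot seated, and the red collar stayed in view.
  - **Middle and right (sound):** the pin already carried about 5.2 N some 2.8 mm before the foot seated. On the middle mount it had reached about 7 N by the time the foot seated. On both, the collar went up under the flange.
- **Last checks:**
  - **Sound mounts:** both measure within 0.1 mm of their starting positions.
  - **Soft mount:** it stands in the bin with its top at 40.5 mm, so its underside is about 4 mm up, on the floor and within a few mm of the bin's centre.
  - **Tester:** it looks upright in its stand. I compared only its picture with the first one, and the small average difference (about 6 grey levels) was not turned into a position.
  - **Bystanders:** they look unmoved in the final pictures, but I did not measure them.

Two readings disagreed slightly, neither enough to matter. The two estimates of the bin's centre differed by about 4 mm. Sideways forces of up to 5 N appeared during the middle and right presses.

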